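# Light the centre flame and set it to low

### The job

Light the centre flame under the paella pan and leave it on low: push the cooker's small inner knob in and, holding it in to begin with, turn it anticlockwise, past the big dot, until its white pointer stands at the small dot, then let it go. The outer ring around it sets the outer flame, which is burning as it should: do not drag the ring along, not even for a moment. Leave the pan, the salt cellar, the oil bottle and the pepper mill where they are.

Things in the scene. Friction and masses are not known exactly. Their poses are not given: they have to be found in the camera images.
- cooker: two-ring gas cooker, fixed: steel burner case with cast-iron trivet, control panel at its right. Origin on the counter below panel_centre; z up, x from front (robot's side) to back, y towards the burner, whose centre lies 250 mm away. The panel, 170 mm wide, slopes down to the front by 25 degrees, so the control's axis leans 25 degrees from vertical towards -x. Panel and control lie up to 135 mm high.
- panel_centre (a point): where the axis of the double control meets the face of the sloping panel, 75 mm above the counter; axes as the cooker's. The scale printed round it serves ring and knob alike: white bar = off (up the slope), then anticlockwise a big white dot = full (90 degrees), a thinning arc, the small white dot = low (270 degrees from off).
- low_dot (a point): centre of the small white dot (low) on the panel face, 66 mm from the control's axis; axes as the cooker's.
- knob_top (a point): centre of the top of the small inner knob: a black wing 60 long, 16 thick, 29 high, on the control's axis, white pointer line on one half. Axes turn with it: x along the wing to the pointer end, z out of the panel. Out, its top is 64 mm above the panel and 40 mm above the ring's face, its underside 11 mm above that face. Fingers beside it stand over the ring, 8 mm nearer when it is pushed in.
- inner_turn (a joint): inner knob's angle, rad: 0 = pointer at off, grows anticlockwise as seen facing the panel; big dot 1.57, small dot 4.71, end stop 5.0. Friction 0.07 N m; stays where left. Locked at off: it turns only when pushed in over 6 mm (do not force it), and must be kept in for the first 1.1 rad; after that it may spring out and turns freely.
- inner_push (a joint): how far the inner knob is pushed in along its axis, m: 0 = out, 0.008 = bottomed. A spring pushes back with about 4 N at 0 and 8 N at the bottom, where it stops hard.
- outer_ring (a joint): outer ring's angle, rad: same zero and direction as the knob's, 0 to 5.0. Starts anywhere from 1.2 to 4.8. It turns very easily (0.05 N m): a fingertip that rubs on it drags it along.
- ring_mark (a point): red mark on the outer ring (aluminium collar 94 mm across, 100 mm at its skirt, flat face 24 mm above the panel): the point on that face 45 mm from the axis. Axes turn with the ring: x from the axis to the mark, z out of the panel.
- paella_pan: small steel paella pan, 242 mm across, 42 mm high, with two red loop handles, standing on the cooker's trivet (its underside 110 mm above the counter); origin at the centre of its underside. Leave it.
- salt_cellar: round glass salt cellar, 80 mm across, 46 mm high, on the counter to the right of the control panel; origin at the centre of its underside. Bystander.
- oil_bottle: green glass oil bottle, 68 mm across, 240 mm high; origin at the centre of its underside. Bystander.
- pepper_mill: turned olive wood pepper mill, 58 mm across, 190 mm high; origin at the centre of its underside. Bystander.

How it is judged:
On the way, in this order (a step that is already met when the one before it is completed fails the run):
1. the inner knob is pushed in, at off (value of joint inner_push above 0.005 m and value of joint inner_turn below 0.1 rad), for 0.1 s.
2. the inner knob has been turned to the big dot (value of joint inner_turn above 1.5 rad), for 0.05 s.
At the end, for the whole second after the job is handed in: The inner knob has sprung out (within 2 mm), is at rest and points at the small dot (4.71 rad, within 0.14 rad or 8 degrees); the ring's mark is within 6 mm (7.5 degrees) of its start; pan, salt cellar, oil bottle and pepper mill are within 20 mm of where they were (value of joint inner_turn between 4.57 and 4.85 rad and value of joint inner_push below 0.002 m and velocity of joint inner_turn below 0.05 rad/s and distance of ring_mark from where it was at the start of the episode below 0.006 m and distance of each of paella_pan, salt_cellar, oil_bottle, pepper_mill from where it was at the start of the episode below 0.02 m); the robot touches nothing.
It fails at once if the outer ring is dragged along (its mark moves more than 6 mm) (distance of ring_mark from where it was at the start of the episode above 0.006 m).
It fails at once if the pan, salt cellar, oil bottle or pepper mill is moved by more than 20 mm (distance of any of paella_pan, salt_cellar, oil_bottle, pepper_mill from where it was at the start of the episode above 0.02 m).
It also fails if it takes over 67 s, if anything falls off the work surface, if the arm or the gripper's body presses on something with over 40 N, if the wrist force passes 120 N, or if a joint passes its speed limit or range.

### The arm

A 6-joint arm with a two-finger parallel gripper is mounted at the origin on the work surface. World frame = base frame: x ahead of the robot, y to its left, z up, the work surface at z = 0. Lengths are in m, angles in rad, forces in N, time in s.
With the tool pointing down it reaches from about 0.25 to 0.775 m from the base axis. Payload 4 kg.
Tool frame: the origin (TCP) lies between the finger pads; the fingertips stand 8 mm ahead of it and the grasp point (between the pads) lies 11 mm behind it; z points along the fingers, y is the direction in which the jaws open and shut (so a half turn about z gives the same grasp; the last joint's range is limited). The gripper opens to 85 mm and grips with 20 to 120 N. Pads are 22 mm wide; open, the fingers measure 114 mm over their backs; the gripper's body (76 mm by 85 mm) begins 54 mm behind the grasp point. The pads swing forward as they close: fully open they stand 13 mm farther back than shut.
Start: joints at [1.103, 0.087, 1.371, -0, 1.684, -0.103], TCP at [0.196, 0.514, 0.239] pointing down, gripper open.
Joint ranges: [-3.1, 3.1], [-0.76, 2.03], [0.27, 2.55], [-1.08, 4.22], [0.17, 2.65], [-2.57, 2.57]. Speed limits (rad/s): [2.79, 2.79, 3.14, 3.14, 3.14, 3.14].

### API

Orientations are given as a unit quaternion [w, x, y, z].
In Python, from workcell import * gives the robot as it stands. The module is installed in compiled form; this text tells all that it offers.
- The arm moves only by the tool send_rows, never from a script. Its argument "moves" is a list of rows, each a list of 7 numbers: the turn, a rotation vector about the tool's x, y, z in rad, then the shift along the tool's x, y, z in mm, then the opening, from -1 (shut) to 1 (fully open). In form: [[wx, wy, wz, dx, dy, dz, grip], ...]. A call has 1 to 12 rows; each row is the pose to reach, as a shift and turn from the pose commanded when the call began, along the tool's axes at that moment; what a row does not reach only later rows make up. A row lasts 1/10 s, in which the tool goes at most 50 mm and 8.59 degrees, less where a joint would pass 70% of its speed; a pose out of reach is approached as far as the arm can. A call with a gripper value outside its range is refused whole. The fingers move at their own pace and stop on an object; "newtons" is the grip in N (left out, the last holds). Time passes only in rows, so rows that repeat a pose let the fingers close. It gives the time, the measured TCP pose, the force and the opening at its end, in the units of the state.
- sense(): the state, without advancing time (a new reading comes with each control period).
- read_camera(name): name is "scene" or "side" or "wrist"; returns the picture (420x560x3 uint8, blue, green, red); there is no depth.
- camera_params(name): a dict with "camera_matrix" (3x3 intrinsics, pixels), "D" ([k1, k2, p1, p2, k3] as OpenCV has them; the pictures are not rectified), "cam_to_world" (4x4, takes a point from camera to world coordinates); the wrist camera has in their place "tool_from_camera" (4x4, takes a point from camera to tool coordinates, whose origin is the TCP and whose axes are the flange's). Camera axes: x right, y up, looking along -z (the intrinsics and any distortion apply to the point x, -y, -z); pixel columns grow to the right and rows downward; lengths in m; the calibration is good to about 2 mm. A picture is of the moment at which its call begins: read the wrist's pose just before it. camera_params takes no time and is no camera call.
- finish_job(): hands the job in, once; it reports no verdict.
The state is a dict: "t": time; "joint_pos": joint angles; "dq": joint speeds; "joint_torque": joint torques, N m; "position": TCP position; "eef_rot": TCP orientation; "ft_force": force on the tool from outside, world axes, zero at the start; "ft_torque": the same for the moment, N m; "grip_width": opening from 0.0 (shut) to 1.0 (fully open).
Only numpy, scipy, OpenCV 4.12 (cv2) and the standard library are available. Lean on these libraries where they do the work, as an engineer would, in place of code of your own. Each camera call takes 0.05 s, during which the arm holds its last target.

## Working session

There is one attempt and no reset: what is moved stays moved. The work goes in short steps, Python scripts to look and compute and a tool call to move; the robot and the scene stay as the last step left them, time stands still between calls to the robot, and variables do not carry over. Pictures are saved under pics/ and viewed, and the job is handed in when it is done.

Besides the shell and the picture viewer there is one more tool, called after "Request:" as a command line: name --pt "numbers of a row" for each row, then --argument value for the rest. send_rows: Moves the arm, as the interface text tells. Its arguments: {"type":"object","properties":{"moves":{"type":"array"},"newtons":{"type":"number"}},"required":["moves"]}

```bash
mkdir -p pics; ls
python3 - <<'E'
from workcell import *
import cv2
s=sense();print(s)
for n in ["scene","side","wrist"]:
    im=read_camera(n);cv2.imwrite(f"pics/{n}0.png",im)
    p=camera_params(n)
    for k,v in p.items(): print(n,k,v)
E
```

```text
pics
{'t': 0.0, 'joint_pos': array([ 1.10288394e+00,  8.79436473e-02,  1.37230759e+00,  9.23224089e-06,
        1.68358009e+00, -1.03131972e-01]), 'dq': array([ 1.52780943e-03,  9.33581006e-05, -6.24839593e-04, -1.13695947e-03,
        4.46209093e-04,  2.81278904e-04]), 'joint_torque': array([-7.52665383e-04, -3.51882577e+01, -3.13267314e+01, -4.43374056e-04,
        1.10394449e-02, -1.19905888e-06]), 'position': array([0.19600427, 0.51336294, 0.23811825]), 'eef_rot': array([-3.19671512e-04,  1.81380030e-01,  9.83412442e-01, -1.07272501e-03]), 'ft_force': array([-0.02613971, -0.71683194,  0.36616613]), 'ft_torque': array([-0.0049666 ,  0.0003847 ,  0.01795551]), 'grip_width': 0.9995009860826518}
scene camera_matrix [[385.55409296   0.         274.81442283]
 [  0.         385.55409296 209.64006928]
 [  0.           0.           1.        ]]
scene D [-0.107175  0.        0.        0.        0.      ]
scene cam_to_world [[-0.51297487 -0.65258212  0.55766778  1.20467419]
 [ 0.8584025  -0.38892823  0.33448464  0.43961039]
 [-0.00138595  0.65028564  0.75968854  0.95242073]
 [ 0.          0
[... 346 characters left out ...]
504e-01 -5.51504373e-01  6.84955891e-01  1.02105275e+00]
 [-8.78477587e-04  7.79199359e-01  6.26775548e-01  9.75958910e-01]
 [ 0.00000000e+00  0.00000000e+00  0.00000000e+00  1.00000000e+00]]
wrist camera_matrix [[378.27288143   0.         280.35456029]
 [  0.         378.27288143 210.20480865]
 [  0.           0.           1.        ]]
wrist D [-0.05876266  0.          0.          0.          0.        ]
wrist tool_from_camera [[ 5.81448645e-04  9.65536991e-01  2.60265212e-01  6.54623705e-02]
 [ 9.99999759e-01 -4.62872952e-04 -5.16886396e-04 -6.35040589e-04]
 [-3.78603209e-04  2.60265450e-01 -9.65537028e-01 -1.34330004e-01]
 [ 0.00000000e+00  0.00000000e+00  0.00000000e+00  1.00000000e+00]]
```

View pics/scene0.png

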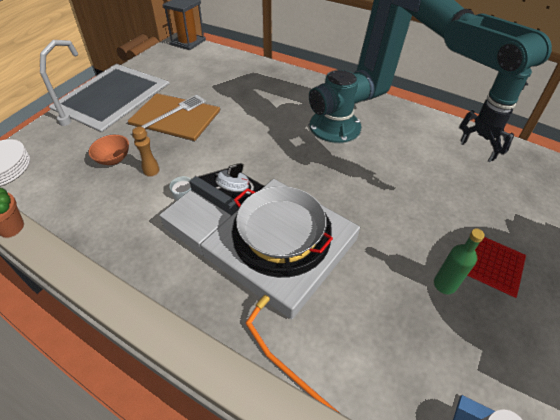

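View pics/side0.png

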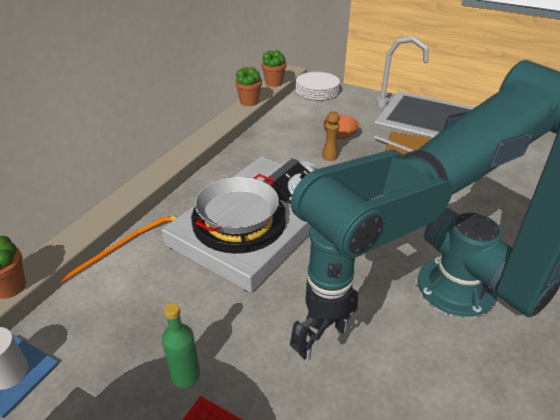

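View pics/wrist0.png

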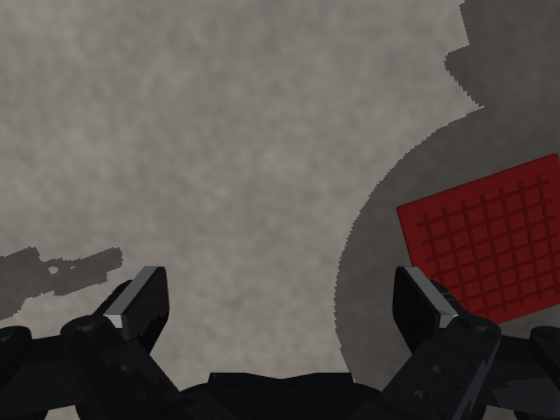

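The scene view shows the cooker, with the control near (236,178), the pan at (282,222), the mill at (147,150), the salt cellar at (180,187) and the bottle at (458,265). Next I'll enlarge the control and localise it coarsely.

```bash
cat > h.py <<'E'
import numpy as np, cv2
from scipy.spatial.transform import Rotation as R
def q2R(q): return R.from_quat([q[1],q[2],q[3],q[0]]).as_matrix()
def T_tool(s):
    T=np.eye(4);T[:3,:3]=q2R(s['eef_rot']);T[:3,3]=s['position'];return T
def cam(p,s=None):
    return np.array(p['cam_to_world']) if 'cam_to_world' in p else T_tool(s)@np.array(p['tool_from_camera'])
def ray(p,uv,s=None):
    K=np.array(p['camera_matrix']);D=np.array(p['D'])
    u=cv2.undistortPoints(np.array([[uv]],float),K,D)[0,0]
    T=cam(p,s);d=T[:3,:3]@np.array([u[0],-u[1],-1]);return T[:3,3],d/np.linalg.norm(d)
def onz(p,uv,z,s=None):
    o,d=ray(p,uv,s);return o+d*(z-o[2])/d[2]
def onplane(p,uv,pt,n,s=None):
    o,d=ray(p,uv,s);return o+d*(np.dot(pt-o,n)/np.dot(d,n))
def proj(p,X,s=None):
    T=np.linalg.inv(cam(p,s));X=np.atleast_2d(X);c=X@T[:3,:3].T+T[:3,3]
    c=c*[1,-1,-1]
    return cv2.projectPoints(c,np.zeros(3),np.zeros(3),np.array(p['camera_matrix']),np.array(p['D']))[0][:,0]
E
python3 - <<'E'
from workcell import *
from h import *
p=camera_params("scene")
for n,uv,z in [("knob",(236,170),.13),("pan",(282,222),.13),("mill",(150,172),0),("salt",(180,190),0.02),("bottle",(450,285),0)]:
    print(n,onz(p,uv,z))
a=cv2.imread("pics/scene0.png")[140:240,140:300];cv2.imwrite("pics/c1.png",cv2.resize(a,None,fx=5,fy=5,interpolation=cv2.INTER_CUBIC)[:, :800])
a=cv2.imread("pics/side0.png")[140:260,230:350];cv2.imwrite("pics/c2.png",cv2.resize(a,None,fx=5,fy=5,interpolation=cv2.INTER_CUBIC))
E
```

```text
knob [ 0.5240304  -0.10804863  0.13      ]
pan [0.62907302 0.1171865  0.13      ]
mill [ 0.58245122 -0.45719668  0.        ]
salt [ 0.608586   -0.28859319  0.02      ]
bottle [4.92594761e-01 5.94452032e-01 1.11022302e-16]
```

View pics/c1.png

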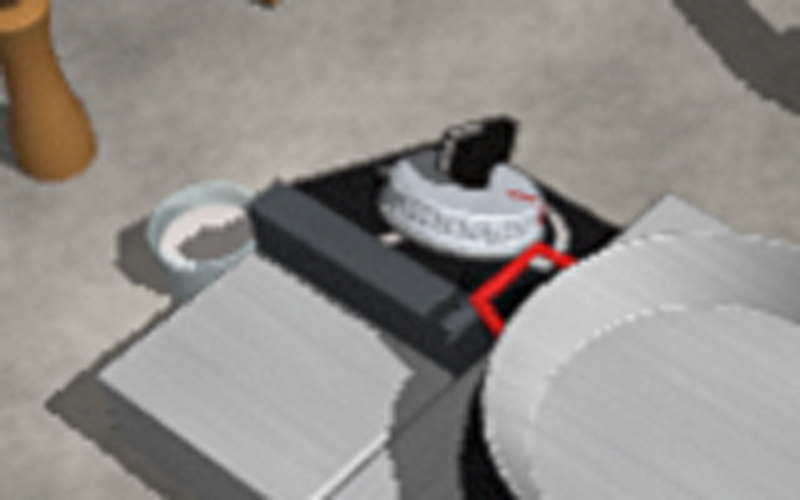

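View pics/c2.png

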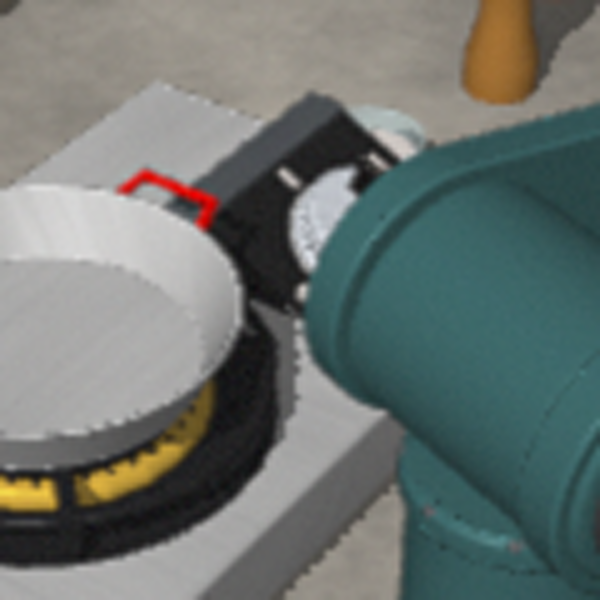

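```bash
cat >> h.py <<'E'
def frame(yaw):
    c,s_=np.cos(yaw),np.sin(yaw)
    xc=np.array([c,s_,0]);yc=np.array([-s_,c,0]);a=np.radians(25)
    n=-np.sin(a)*xc+np.cos(a)*np.array([0,0,1]); up=np.cos(a)*xc+np.sin(a)*np.array([0,0,1])
    return xc,yc,n,up
def rel(s,P,Rt):
    R0=q2R(s['eef_rot'])
    return R.from_matrix(R0.T@Rt).as_rotvec(), R0.T@(P-s['position'])*1000
E
python3 - <<'E'
from workcell import *
from h import *
s=sense();yaw=np.radians(-21)
xc,yc,n,up=frame(yaw)
Rt=np.column_stack([-up,yc,-n]);print(np.linalg.det(Rt))
print(rel(s,np.array([.52,-.115,.133])+.13*n,Rt))
E
```

```text
0.9999999999999999
(array([-0.00131259, -0.43647978,  0.00208027]), array([-471.89742879, -471.47915806,  -11.69370049]))
```

Request:
send_rows --pt "0 0 0 -240 -240 -40 0" --pt "0 0 0 -240 -240 -40 0" --pt "0 0 0 -240 -240 -40 0" --pt "0 0 0 -240 -240 -40 0" --pt "0 0 0 -240 -240 -40 0" --pt "0 0 0 -240 -240 -40 0" --pt "0 0 0 -240 -240 -40 0" --pt "0 -0.436 0 -472 -471 -12 0" --pt "0 -0.436 0 -472 -471 -12 0" --pt "0 -0.436 0 -472 -471 -12 0" --pt "0 -0.436 0 -472 -471 -12 0" --pt "0 -0.436 0 -472 -471 -12 0"

```text
t: 1.35
position: [0.4362, -0.024, 0.2574]
eef_rot: [0.213, 0.176, 0.96, -0.039]
ft_force: [1.4, 1.1, 0.1]
grip_width: 0.498
```

Run:
```python
from workcell import *
from h import *
s=sense();print(s['position'],s['joint_pos'],s['t'],s['dq'])
```

```text
[ 0.43620344 -0.02395755  0.25738506] [-0.10739476 -0.46999505  1.85868982 -0.10965154  1.3294868  -1.31218041] 1.35 [-1.50391278  0.37781142 -0.1584489   0.61008912 -0.43504486 -1.43098328]
```

Request:
send_rows --pt "0 0 0 0 0 0 0" --pt "0 0 0 0 0 0 0"

```text
t: 1.55
position: [0.4366, -0.025, 0.2572]
eef_rot: [0.212, 0.18, 0.96, -0.04]
ft_force: [-0.6, 0.6, 0.3]
grip_width: 0.5
```

Run:
```python
from workcell import *
from h import *
s=sense();yaw=np.radians(-21)
print(s['position'],s['joint_pos'])
xc,yc,n,up=frame(yaw)
Rt=np.column_stack([-up,yc,-n])
print(rel(s,np.array([.52,-.115,.133])+.13*n,Rt))
```

```text
[ 0.43657344 -0.02495382  0.25724459] [-0.10766549 -0.46603782  1.85579627 -0.11229997  1.33220471 -1.30521463]
(array([-0.00125835, -0.00216181, -0.00314277]), array([-47.5593045 , -53.98217632,  29.12286513]))
```

Request:
send_rows --pt "0 0 0 -24 -27 14 0" --pt "0 0 0 -48 -54 28 0" --pt "0 0 0 -48 -54 28 0" --pt "0 0 0 -48 -54 28 0"

```text
t: 1.95
position: [0.4695, -0.0919, 0.2525]
eef_rot: [0.212, 0.176, 0.96, -0.039]
ft_force: [0.3, -0.1, 0.2]
grip_width: 0.501
```

Run:
```python
from workcell import *
from h import *
import pickle
s=sense();im=read_camera("wrist");cv2.imwrite("pics/w1.png",im);pickle.dump(s,open("s1.pkl","wb"));print(s['position'],s['eef_rot'],s['joint_pos'],s['ft_force'])
```

```text
[ 0.46946497 -0.09190995  0.25248504] [ 0.21200426  0.17642206  0.96043925 -0.03854726] [-0.29262423 -0.3785711   1.80931035 -0.03026858  1.27751929 -1.49772075] [ 0.30755054 -0.10405839  0.21904576]
```

View pics/w1.png

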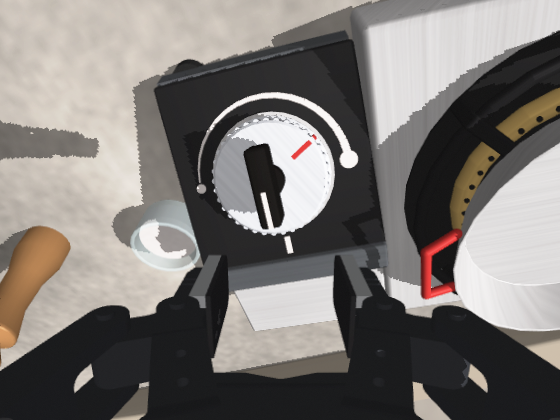

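The wrist view shows the control clearly: small dot at (201,188), big dot at (348,159), white bar at (289,244), wing from (252,150) to (272,225), red mark near (303,147). I'll extract centroids and solve for the pose.

Run:
```python
from workcell import *
from h import *
import pickle
s=pickle.load(open("s1.pkl","rb"));p=camera_params("wrist");im=cv2.imread("pics/w1.png")
g=im.min(2)
def cen(u,v,r,th=120):
    a=g[v-r:v+r+1,u-r:u+r+1];n,l,st,c=cv2.connectedComponentsWithStats((a>th).astype(np.uint8))
    for i in range(1,n): print('  ',st[i],c[i]+[u-r,v-r])
    i=l[r,r];return c[i]+[u-r,v-r]
sd=cen(201,188,9);bd=cen(348,159,7,150);bar=cen(289,244,10)
print(sd,bd,bar)
yaw=np.radians(-21);C=np.array([.545,-.126,.075])
for _ in range(20):
    xc,yc,n,up=frame(yaw)
    S=onplane(p,sd,C,n,s);B=onplane(p,bd,C,n,s);W=onplane(p,bar,C,n,s)
    C=(S+B)/2; C=C+n*((.075-C[2])/n[2]); d=B-S
    yaw=np.arctan2(-d[0],d[1])
print('C',C,'yaw',np.degrees(yaw),'dist',np.linalg.norm(d), 'bar rel',(W-C)@up,(W-C)@yc, 'bd',(B-C)@up)
xc,yc,n,up=frame(yaw)
K=C+.064*n
m=((im[:,:,2]>150)&(im[:,:,1]<90)).astype(np.uint8);m[:, 350:]=0
ys,xs=np.nonzero(m);print('ring red',len(xs),[onplane(p,(x,y),C+.024*n,n,s)-C for x,y in [(xs.mean(),ys.mean())]])
P=onplane(p,(xs.mean(),ys.mean()),C+.024*n,n,s)-C;print(np.hypot(P@up,P@yc),np.degrees(np.arctan2(P@yc,P@up)))
for q in [K,K+.03*up,K-.03*up,C]: print(proj(p,q,s))
print(K)
o=im.copy()
for a in (.03,-.03):
  for b in (.008,-.008):
    u=proj(p,K+a*up+b*yc,s)[0];cv2.circle(o,tuple(int(round(x)) for x in u),1,(0,255,0),-1)
t=np.linspace(0,2*np.pi,60)
for r,h in [(.047,.024),(.066,0)]:
  for u in proj(p,np.array([C+h*n+r*(np.cos(a)*up+np.sin(a)*yc) for a in t]),s): cv2.circle(o,tuple(int(round(x)) for x in u),0,(255,0,255),-1)
cv2.imwrite("pics/o1.png",cv2.resize(o[70:280,140:400],None,fx=2.8,fy=2.8))
np.save("pose.npy",np.r_[C,yaw])
```

```text
[7 0 1 4 4] [199.  180.5]
   [ 5  6  9  8 63] [200.82539683 188.55555556]
   [  0   0  15  15 215] [348.06046512 158.93953488]
   [3 0 2 1 2] [282.5 234. ]
   [  5   2   9  18 106] [288.32075472 244.36792453]
[200.82539683 188.55555556] [348.06046512 158.93953488] [288.32075472 244.36792453]
C [ 0.53308889 -0.12396494  0.075     ] yaw -7.1977682574829265 dist 0.13214822982053154 bar rel 0.0660271719279612 0.00025483361641815663 bd -1.6381262311934442e-14
ring red 95 [array([-0.02332839,  0.03472575,  0.01365971])]
0.03688738600040883 121.26881882835256
[[261.43247914 190.05488755]]
[[270.75495013 229.750804  ]]
[[251.63319189 148.23898435]]
[[272.20840617 174.10915692]]
[ 0.50625447 -0.12057603  0.1330037 ]
```

View pics/o1.png

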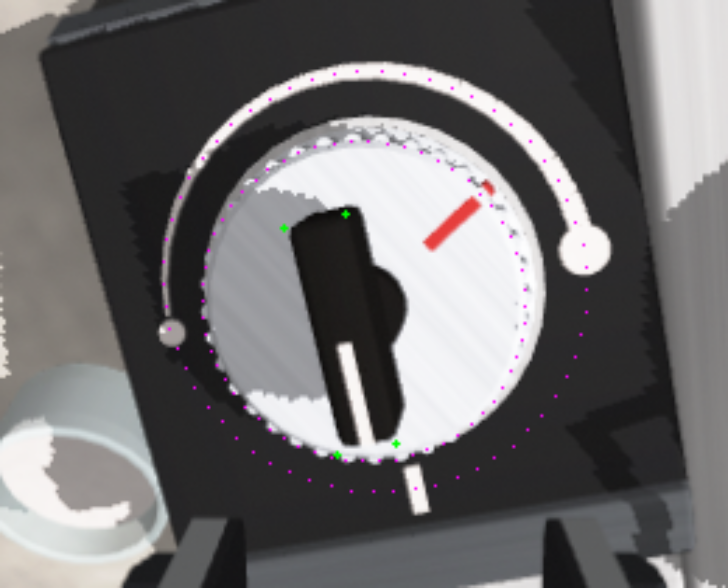

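Request:
send_rows --pt "0 0 0.15 0 0 0 0" --pt "0 0 0.3 0 0 0 0" --pt "0 0 0.45 0 0 0 0" --pt "0 0 0.6 0 0 0 0" --pt "0 0 0.75 0 0 0 0" --pt "0 0 0.9 0 0 0 0" --pt "0 0 1.05 0 0 0 0" --pt "0 0 1.2 0 0 0 0" --pt "0 0 1.35 0 0 0 0" --pt "0 0 1.45 0 0 0 0" --pt "0 0 1.45 0 0 0 0" --pt "0 0 1.45 0 0 0 0"

```text
t: 3.2
position: [0.4694, -0.0917, 0.2532]
eef_rot: [0.185, 0.768, 0.603, 0.112]
ft_force: [0.3, -0.5, 1.1]
grip_width: 0.496
```

```bash
cat >> h.py <<'E'
def tgt(h,ang=0.,flip=True):
    """TCP h m from knob top (out) along n; tool turned anticlockwise by ang from off grasp"""
    v=np.load("pose.npy");C=v[:3];xc,yc,n,up=frame(v[3])
    e=np.cos(ang)*up+np.sin(ang)*yc; f=np.cross(n,e)
    return C+(.064+h)*n, np.column_stack([e,-f,-n])
E
python3 - <<'E'
from workcell import *
from h import *
s=sense();print(s['joint_pos']);print(rel(s,*tgt(.13)))
E
```

```text
[-0.29216504 -0.38034298  1.80960819 -0.03049245  1.2767696  -0.0507137 ]
(array([0.07249743, 0.0815003 , 1.47794512]), array([-25.49119872, -12.18116204,  -1.52696106]))
```

Request:
send_rows --pt "0.007 0.008 0.145 -25 -12 -1 0" --pt "0.014 0.016 0.29 -25 -12 -1 0" --pt "0.021 0.024 0.435 -25 -12 -1 0" --pt "0.028 0.032 0.58 -25 -12 -1 0" --pt "0.035 0.04 0.725 -25 -12 -1 0" --pt "0.042 0.048 0.87 -25 -12 -1 0" --pt "0.049 0.056 1.015 -25 -12 -1 0" --pt "0.056 0.064 1.16 -25 -12 -1 0" --pt "0.063 0.072 1.305 -25 -12 -1 0" --pt "0.0725 0.0815 1.45 -25 -12 -1 0" --pt "0.0725 0.0815 1.478 -25 -12 -1 0" --pt "0.0725 0.0815 1.478 -25 -12 -1 0"

```text
t: 4.4
position: [0.4521, -0.1145, 0.2501]
eef_rot: [0.014, 0.974, -0.062, 0.216]
ft_force: [-0.7, 0.3, -0.5]
grip_width: 0.503
```

Run:
```python
from workcell import *
from h import *
import pickle
s=sense();print(s['joint_pos']);print(rel(s,*tgt(.13)))
im=read_camera("wrist");p=camera_params("wrist");pickle.dump(s,open("s2.pkl","wb"));cv2.imwrite("pics/w2raw.png",im)
v=np.load("pose.npy");C=v[:3];xc,yc,n,up=frame(v[3]);K=C+.064*n
o=im.copy()
for X in [K,K+.03*up,K+.006*up,C+.066*yc,C-.066*yc,C+.066*up]:
    u=proj(p,X,s)[0];cv2.circle(o,tuple(int(round(x)) for x in u),1,(0,255,0),-1)
cv2.imwrite("pics/w2.png",o)
```

```text
[-0.46605691 -0.41268925  1.83688995  0.14535319  1.30586382  1.2230453 ]
(array([ 0.00129906,  0.00031993, -0.00118915]), array([-0.10745038, -0.73704462, -0.81602004]))
```

View pics/w2.png

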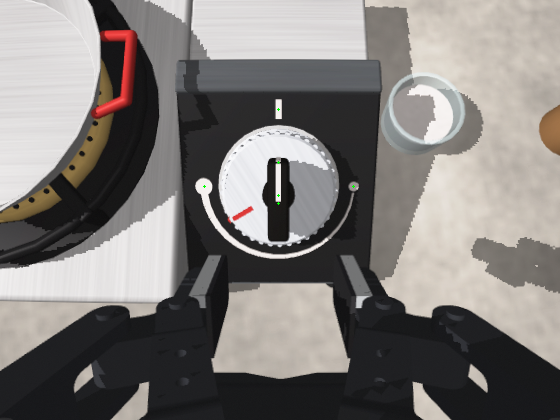

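The second view from the opposite side confirms the pose: every projected dot lands on its feature, and the wing is vertical at column 278. Now the descent.

Request:
send_rows --pt "0 0 0 0 -0.5 40 0" --pt "0 0 0 0 -0.5 80 0" --pt "0 0 0 0 -0.5 100 0" --pt "0 0 0 0 -0.5 120 0" --pt "0 0 0 0 -0.5 141 0" --pt "0 0 0 0 -0.5 141 0" --pt "0 0 0 0 -0.5 141 0"

```text
t: 5.15
position: [0.5111, -0.1217, 0.1221]
eef_rot: [0.014, 0.974, -0.063, 0.215]
ft_force: [-0.6, -0.1, 0.5]
grip_width: 0.499
```

Run:
```python
from workcell import *
from h import *
s=sense();print(rel(s,*tgt(-.012)),s['ft_force'])
im=read_camera("wrist");cv2.imwrite("pics/w3.png",im)
im=read_camera("scene")[120:220,160:320];cv2.imwrite("pics/sc3.png",cv2.resize(im,None,fx=5,fy=5))
```

```text
(array([ 0.00090373,  0.00129118, -0.00317488]), array([ 0.06067663, -0.51955251,  0.04563869])) [-0.57891917 -0.10178428  0.4590275 ]
```

View pics/w3.png

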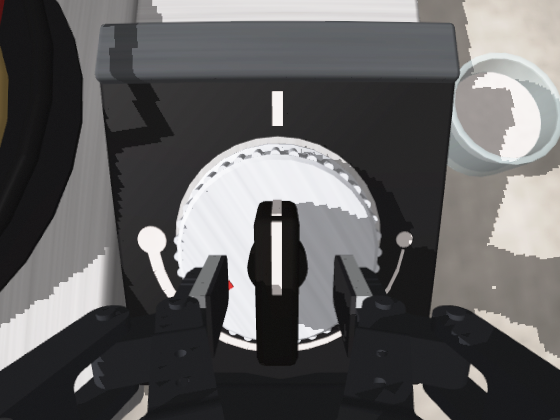

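View pics/sc3.png

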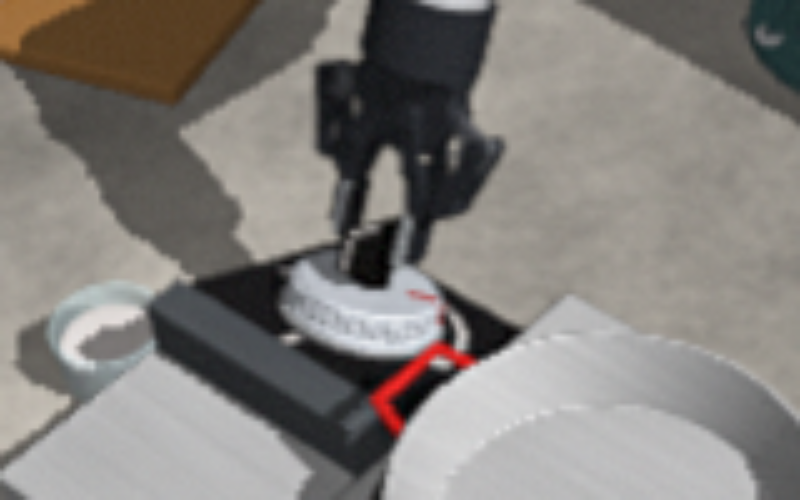

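The fingers straddle the wing with clear height above the ring. Closing.

Request:
send_rows --pt "0 0 0 0 0 0 -1" --pt "0 0 0 0 0 0 -1" --pt "0 0 0 0 0 0 -1" --pt "0 0 0 0 0 0 -1" --pt "0 0 0 0 0 0 -1" --pt "0 0 0 0 0 0 -1" --newtons 45

```text
t: 5.85
position: [0.512, -0.1212, 0.1233]
eef_rot: [0.013, 0.974, -0.064, 0.217]
ft_force: [0.8, 5.8, 3.8]
grip_width: 0.173
```

Run:
```python
from workcell import *
from h import *
s=sense();Rt=q2R(s['eef_rot']);print(rel(s,*tgt(-.012)),Rt.T@s['ft_force'],Rt.T@s['ft_torque'],s['grip_width'])
im=read_camera("scene")[120:220,160:320];cv2.imwrite("pics/sc4.png",cv2.resize(im,None,fx=5,fy=5))
```

```text
(array([-0.00030192, -0.00171922, -0.00471639]), array([-1.10390873,  0.07560686,  0.78826171])) [ 1.66712269 -5.88661868 -3.43588607] [ 8.78897821e-01 -3.69296687e-02 -7.50337141e-04] 0.17271045696372628
```

View pics/sc4.png

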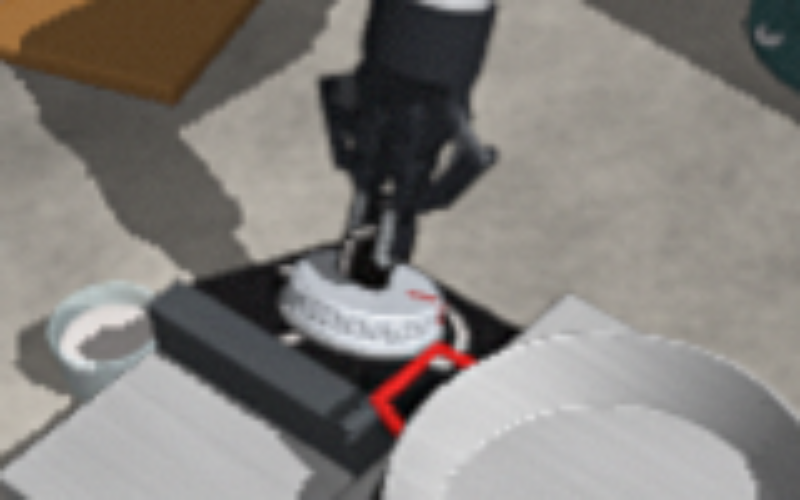

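Request:
send_rows --pt "0 0 0 0 -0.6 2 -1" --pt "0 0 0 0 -0.6 4 -1" --pt "0 0 0 0 -0.6 6 -1" --pt "0 0 0 0 -0.6 8 -1" --pt "0 0 0 0 -0.6 8.5 -1" --pt "0 0 0 0 -0.6 8.5 -1" --pt "0 0 0 0 -0.6 8.5 -1"

```text
t: 6.6
position: [0.5153, -0.1216, 0.1167]
eef_rot: [0.014, 0.974, -0.063, 0.217]
ft_force: [-8.6, 6.5, 13.3]
grip_width: 0.175
```

Run:
```python
from workcell import *
from h import *
s=sense();Rt=q2R(s['eef_rot']);print(rel(s,*tgt(-.012)),Rt.T@s['ft_force'],Rt.T@s['ft_torque'],s['grip_width'])
im=read_camera("scene")[120:220,160:320];cv2.imwrite("pics/sc5.png",cv2.resize(im,None,fx=5,fy=5))
im=read_camera("wrist");cv2.imwrite("pics/w5.png",im)
```

```text
(array([ 0.00088077, -0.0012667 , -0.00418115]), array([-1.32159562,  0.10482708, -6.58202911])) [ -2.8538943   -5.37584837 -16.02698699] [ 0.94794997 -0.71742003 -0.04982839] 0.17482094446269952
```

View pics/sc5.png

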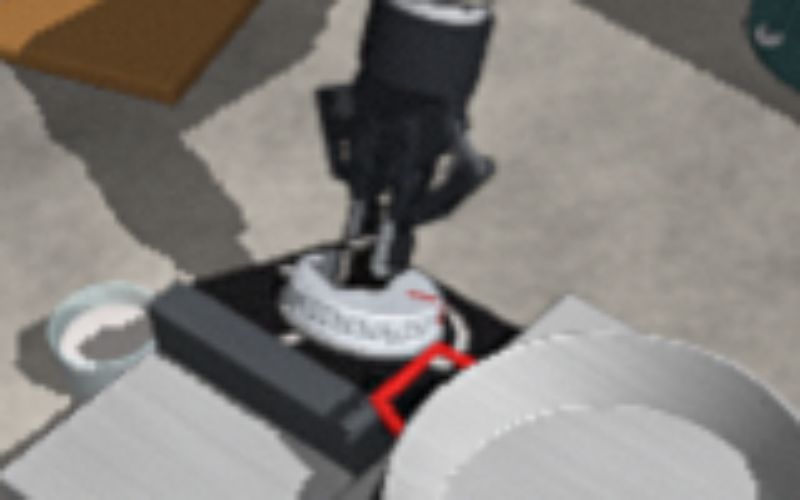

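View pics/w5.png

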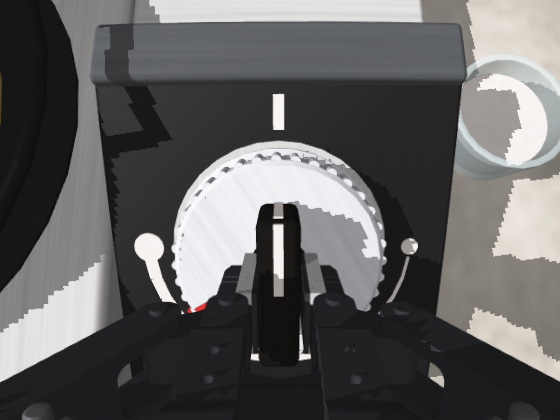

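Request:
send_rows --pt "0 0 0 0 -1 -0.5 -1" --pt "0 0 0 0 -1 -0.5 -1"

```text
t: 6.9
position: [0.5152, -0.1214, 0.1168]
eef_rot: [0.015, 0.974, -0.063, 0.217]
ft_force: [-5.5, 2.9, 10.2]
grip_width: 0.173
```

Run:
```python
from workcell import *
from h import *
s=sense();Rt=q2R(s['eef_rot']);print(rel(s,*tgt(-.012)),Rt.T@s['ft_force'],Rt.T@s['ft_torque'],s['grip_width'])
```

```text
(array([ 0.00277327, -0.00155331, -0.00386124]), array([-1.25686411,  0.30065999, -6.51734007])) [ -0.984244    -2.12889493 -11.7406027 ] [ 0.44815294 -0.46439954  0.02547863] 0.17304014847963226
```

Request:
send_rows --pt "0 0 -0.05 0 0 0 -1" --pt "0 0 -0.1 0 0 0 -1" --pt "0 0 -0.1 0 0 0 -1" --pt "0 0 -0.1 0 0 0 -1"

```text
t: 7.3
position: [0.5152, -0.1213, 0.1168]
eef_rot: [0.025, 0.976, -0.015, 0.216]
ft_force: [-6.0, 4.3, 9.6]
grip_width: 0.176
```

Run:
```python
from workcell import *
from h import *
s=sense();Rt=q2R(s['eef_rot']);print(rel(s,*tgt(-.012,.1)),Rt.T@s['ft_force'],Rt.T@s['ft_torque'],s['grip_width'])
im=read_camera("scene")[120:220,160:320];cv2.imwrite("pics/sc6.png",cv2.resize(im,None,fx=5,fy=5))
a=cv2.imread("pics/sc5.png")
im=read_camera("wrist");cv2.imwrite("pics/w6.png",im)
```

```text
(array([ 0.00242345, -0.0012806 , -0.00402257]), array([-1.3077183 ,  0.31701029, -6.52989524])) [ -1.43490413  -3.62639124 -11.46230451] [ 0.53990972 -0.40446723 -0.01703615] 0.17609111145303952
```

View pics/sc6.png

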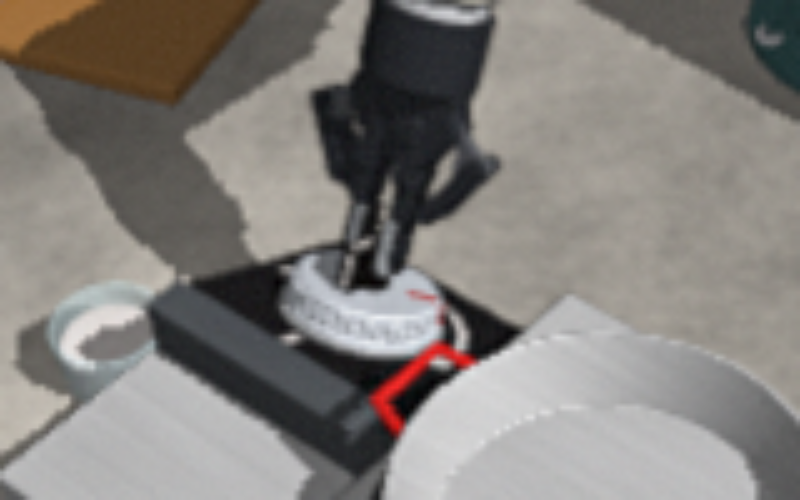

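View pics/w6.png

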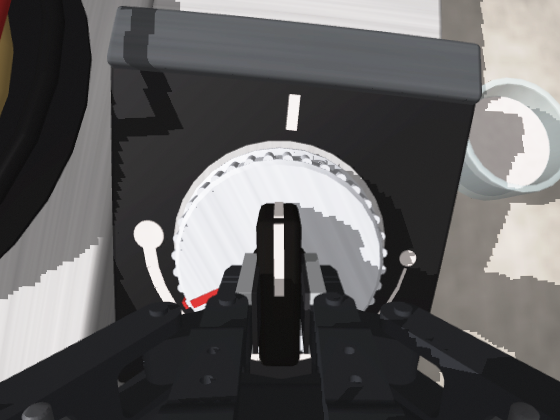

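The knob turns with the tool and the ring mark stays put in the scene view (420,297). Continuing with the knob held in.

Request:
send_rows --pt "0 0 -0.1 0 0 0 -1" --pt "0 0 -0.22 0 0 0 -1" --pt "0 0 -0.34 0 0 0 -1" --pt "0 0 -0.46 0 0 0 -1" --pt "0 0 -0.58 0 0 0 -1" --pt "0 0 -0.7 0 0 0 -1" --pt "0 0 -0.82 0 0 0 -1" --pt "0 0 -0.94 0 0 0 -1" --pt "0 0 -1.06 0 0 0 -1" --pt "0 0 -1.18 0 0 0 -1" --pt "0 0 -1.3 0 0 0 -1" --pt "0 0 -1.3 0 0 0 -1"

```text
t: 8.6
position: [0.5148, -0.1199, 0.1165]
eef_rot: [0.149, 0.785, 0.58, 0.157]
ft_force: [-8.6, 7.9, 12.0]
grip_width: 0.174
```

Run:
```python
from workcell import *
from h import *
s=sense();Rt=q2R(s['eef_rot']);print(rel(s,*tgt(-.012,1.4)),Rt.T@s['ft_force'],Rt.T@s['ft_torque'],s['grip_width'],s['joint_pos'])
im=read_camera("scene")[120:220,160:320];cv2.imwrite("pics/sc7.png",cv2.resize(im,None,fx=5,fy=5))
im=read_camera("wrist");cv2.imwrite("pics/w7.png",im)
```

```text
(array([-0.00011737, -0.00062805, -0.00280426]), array([-1.80478623, -0.32453665, -6.5393116 ])) [  6.05680161  -4.67022923 -14.84629478] [ 0.85555003  1.16484684 -0.05643813] 0.17400461306889536 [-0.40776842 -0.18197153  1.93709066  0.14383846  0.97041146 -0.1649776 ]
```

View pics/sc7.png

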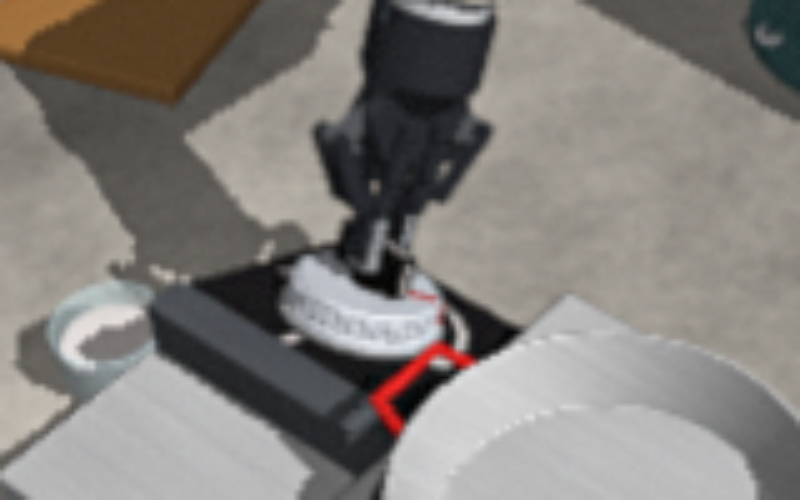

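View pics/w7.png

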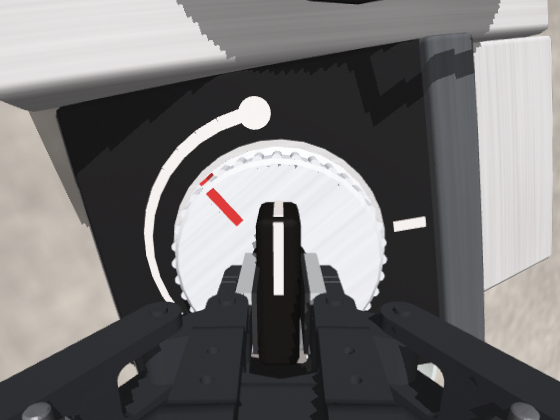

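At 1.4 rad the ring mark hasn't moved. Now I'll let the knob spring out (past 1.1 rad) and carry on to about 3.05 rad.

Request:
send_rows --pt "0 0 -0.1 0 0 0 -1" --pt "0 0 -0.2 0 0 -2 -1" --pt "0 0 -0.35 0 0 -4 -1" --pt "0 0 -0.5 0 0 -6 -1" --pt "0 0 -0.65 0 0 -7.5 -1" --pt "0 0 -0.8 0 0 -7.5 -1" --pt "0 0 -0.95 0 0 -7.5 -1" --pt "0 0 -1.1 0 0 -7.5 -1" --pt "0 0 -1.25 0 0 -7.5 -1" --pt "0 0 -1.4 0 0 -7.5 -1" --pt "0 0 -1.55 0 0 -7.5 -1" --pt "0 0 -1.65 0 0 -7.5 -1"

```text
t: 9.9
position: [0.5106, -0.1198, 0.1205]
eef_rot: [0.215, 0.106, 0.971, -0.004]
ft_force: [-2.9, 3.8, 2.8]
grip_width: 0.177
```

Request:
send_rows --pt "0 0 0 0 0 0 -1" --pt "0 0 0 0 0 0 -1"

```text
t: 10.1
position: [0.5106, -0.1198, 0.1206]
eef_rot: [0.215, 0.109, 0.971, -0.003]
ft_force: [-3.1, 4.4, 2.9]
grip_width: 0.174
```

Run:
```python
from workcell import *
from h import *
s=sense();Rt=q2R(s['eef_rot']);print(rel(s,*tgt(-.012,3.05)),Rt.T@s['ft_force'],Rt.T@s['ft_torque'],s['grip_width'],s['joint_pos'])
im=read_camera("scene")[120:220,160:320];cv2.imwrite("pics/sc8.png",cv2.resize(im,None,fx=5,fy=5))
im=read_camera("wrist");cv2.imwrite("pics/w8.png",im)
```

```text
(array([-0.00027114, -0.00379642, -0.00577104]), array([-1.55390475, -1.16833719, -1.06749874])) [ 2.43776566  3.71006599 -4.18011689] [-0.9433132   0.56357671 -0.05878961] 0.17428388071410297 [-0.41057432 -0.19395462  1.93725754  0.14190128  0.98589896 -1.81207735]
```

View pics/sc8.png

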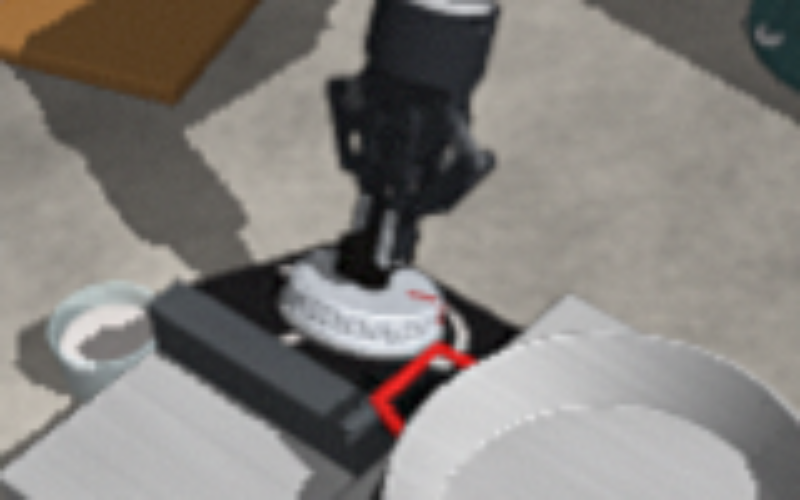

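View pics/w8.png

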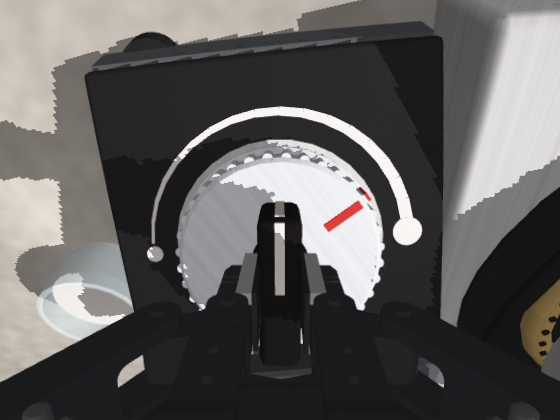

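Request:
send_rows --pt "0 0 0 0 0 0 0" --pt "0 0 0 0 0 0 0" --pt "0 0 0 0 0 0 0" --pt "0 0 0 0 0 0 0" --pt "0 0 0 -1 -1 -20 0" --pt "0 0 0 -1 -1 -50 0" --pt "0 0 0 -1 -1 -80 0" --pt "0 0 0 -1 -1 -110 0" --pt "0 0 0 -1 -1 -110 0" --pt "0 0 0 -1 -1 -110 0" --pt "0 0 0 -1 -1 -110 0"

```text
t: 11.3
position: [0.4658, -0.1155, 0.2202]
eef_rot: [0.215, 0.108, 0.971, -0.003]
ft_force: [-1.2, -0.2, 0.5]
grip_width: 0.5
```

```bash
cat >> h.py <<'E'
def lookk(name):
    from workcell import sense,read_camera,camera_params
    s=sense();im=read_camera("wrist");p=camera_params("wrist")
    cv2.imwrite(f"pics/{name}.png",im)
    return s,im,p
E
python3 - <<'E'
from h import *
s,im,p=lookk("w9");print(rel(s,*tgt(.098,3.05)),s['ft_force'],s['joint_pos'])
E
```

```text
(array([-0.00105598, -0.00284975, -0.00511771]), array([-0.05983026,  0.0661603 , -1.75761707])) [-1.15361606 -0.15757197  0.47998991] [-0.45052025 -0.37003093  1.86688218  0.14170141  1.23438766 -1.81777868]
```

View pics/w9.png

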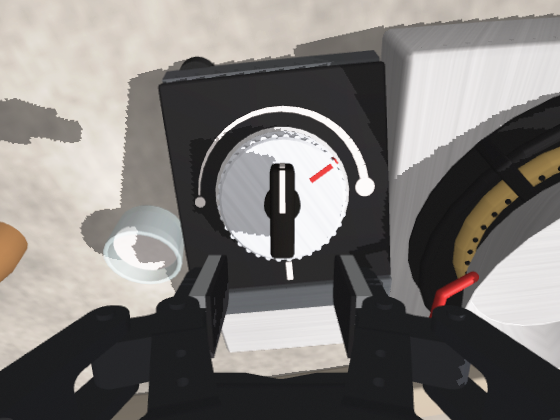

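The knob was released cleanly with its pointer toward the low side (column 282), and the ring mark is at (322,172). Measuring both angles.

```bash
cat >> h.py <<'E'
def angles(s,im,p,box):
    v=np.load("pose.npy");C=v[:3];xc,yc,n,up=frame(v[3])
    x0,y0,x1,y1=box
    g=im.min(2)[y0:y1,x0:x1];nn,l,st,c=cv2.connectedComponentsWithStats((g>110).astype(np.uint8))
    k=proj(p,C+.064*n,s)[0]
    for i in range(1,nn):
        if st[i][4]<25: continue
        ys,xs=np.nonzero(l==i);pts=np.array([onplane(p,(x+x0,y+y0),C+.064*n,n,s)-C for x,y in zip(xs,ys)])
        P=np.c_[pts@up,pts@yc];m=P.mean(0);w,V=np.linalg.eigh(np.cov(P.T));d=V[:,1]*np.sign(V[:,1]@m)
        print('white',st[i],'cen mm',m*1000,'dir angle',np.arctan2(d[1],d[0])%6.2832,'len',4*np.sqrt(w[1])*1000)
    r=((im[:,:,2].astype(int)>130)&(im[:,:,1]<90)&(im[:,:,0]<90)).astype(np.uint8)
    kk=proj(p,C+.024*n,s)[0];Y,X=np.mgrid[:420,:560];r[(X-kk[0])**2+(Y-kk[1])**2>75**2]=0
    nn,l,st,c=cv2.connectedComponentsWithStats(r)
    for i in range(1,nn):
        if st[i][4]<30: continue
        Q=onplane(p,c[i],C+.024*n,n,s)-C;print('red',st[i],'r',np.hypot(Q@up,Q@yc)*1000,'ang',np.arctan2(Q@yc,Q@up))
E
python3 - <<'E'
from workcell import camera_params
from h import *
import pickle
p=camera_params("wrist")
angles(pickle.load(open("s1.pkl","rb")),cv2.imread("pics/w1.png"),p,(255,185,280,232))
angles(pickle.load(open("s2.pkl","rb")),cv2.imread("pics/w2raw.png"),p,(270,158,288,210))
from workcell import sense
s=sense()
angles(s,cv2.imread("pics/w9.png"),p,(275,160,291,215))
print(rel(s,*tgt(.098,1.5)))
E
```

```text
white [  0   7  25  40 382] cen mm [19.75865939 -2.16210877] dir angle 6.154232143831767 len 34.38186235828855
red [292 141  19  18  87] r 35.699912894791396 ang 2.1175528433542343
white [  6   5   5  39 195] cen mm [15.2915974   1.24231123] dir angle 6.28086012242621 len 32.45526731055758
red [233 207  20  13  76] r 36.2180573352648 ang 2.1048102491617007
white [ 0  0 16  8 84] cen mm [-34.15482915   3.93804853] dir angle 1.5033649762420576 len 10.043588887648253
white [  4  10   7  44 273] cen mm [-15.69057168   1.72852441] dir angle 3.059132821488881 len 32.48163085703309
red [310 165  22  17 106] r 35.682782968748654 ang 2.1225480705303417
(array([-0.00337463, -0.0021643 ,  1.54484686]), array([-0.28252988,  0.01138987, -2.06923722]))
```

Knob at 3.06 rad, ring mark at 2.12 rad (start 2.11). I'll rotate the wrist back half a turn for the regrasp.

Request:
send_rows --pt "0 0 0.15 0 0 0 0" --pt "0 0 0.3 0 0 0 0" --pt "0 0 0.45 0 0 0 0" --pt "0 0 0.6 0 0 0 0" --pt "0 0 0.75 0 0 0 0" --pt "0 0 0.9 0 0 0 0" --pt "0 0 1.05 0 0 0 0" --pt "0 0 1.2 0 0 0 0" --pt "0 0 1.35 0 0 0 0" --pt "0 0 1.5 0 0 0 0" --pt "0 0 1.57 0 0 0 0" --pt "0 0 1.57 0 0 0 0"

```text
t: 12.55
position: [0.4659, -0.1154, 0.2199]
eef_rot: [0.154, 0.763, 0.61, 0.149]
ft_force: [-0.9, -0.2, -0.6]
grip_width: 0.5
```

Request:
send_rows --pt "0 0 0.15 0 0 0 0" --pt "0 0 0.3 0 0 0 0" --pt "0 0 0.45 0 0 0 0" --pt "0 0 0.6 0 0 0 0" --pt "0 0 0.75 0 0 0 0" --pt "0 0 0.9 0 0 0 0" --pt "0 0 1.05 0 0 0 0" --pt "0 0 1.2 0 0 0 0" --pt "0 0 1.35 0 0 0 0" --pt "0 0 1.5 0 0 0 0" --pt "0 0 1.565 0 0 0 0" --pt "0 0 1.565 0 0 0 0"

```text
t: 13.75
position: [0.4661, -0.1155, 0.2207]
eef_rot: [0.004, 0.971, -0.104, 0.215]
ft_force: [-0.2, 0.2, -0.1]
grip_width: 0.498
```

Run:
```python
from h import *
s,im,p=lookk("w10");print(rel(s,*tgt(-.012,3.06-np.pi)),s['joint_pos'])
```

```text
(array([ 0.00093234,  0.00225664, -0.00663456]), array([-1.21492144e-01, -9.72044394e-02,  1.08589811e+02])) [-0.45039778 -0.3699845   1.8660253   0.14187296  1.2346149   1.31549363]
```

View pics/w10.png

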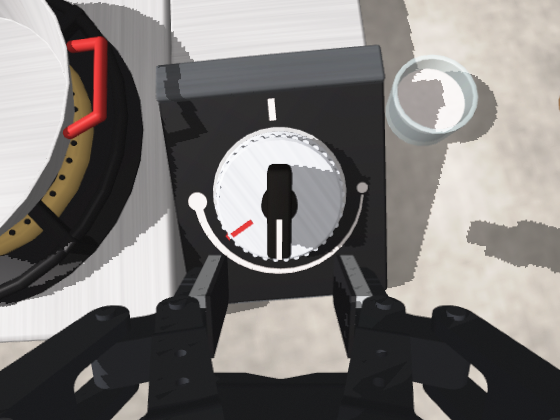

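The wing is vertical at column 279 with the pointer toward the robot, aligned with the jaws. Descend and regrasp.

Request:
send_rows --pt "0 0 -0.005 0 -1 40 0" --pt "0 0 -0.005 0 -1 70 0" --pt "0 0 -0.005 0 -1 90 0" --pt "0 0 -0.005 0 -1 106 0" --pt "0 0 -0.005 0 -1 106 0" --pt "0 0 -0.005 0 -1 106 0" --pt "0 0 -0.005 0 -1 106 -1" --pt "0 0 -0.005 0 -1 106 -1" --pt "0 0 -0.005 0 -1 106 -1" --pt "0 0 -0.005 0 -1 106 -1" --pt "0 0 -0.005 0 -1 106 -1" --pt "0 0 -0.005 0 -1 106 -1" --newtons 30

```text
t: 15.0
position: [0.5115, -0.1206, 0.1268]
eef_rot: [0.005, 0.971, -0.103, 0.217]
ft_force: [-0.1, 1.5, 4.0]
grip_width: 0.178
```

Run:
```python
from h import *
s,im,p=lookk("w11");Rt=q2R(s['eef_rot']);print(rel(s,*tgt(-.012,3.06-np.pi)),rel(s,*tgt(-.01,1.57)),s['grip_width'],Rt.T@s['ft_force'],Rt.T@s['ft_torque'])
```

```text
(array([ 0.00151986, -0.00200565, -0.00300476]), array([-2.07718817,  0.78973914,  4.20676783])) (array([ 2.81505960e-03, -2.72591380e-04, -1.65459646e+00]), array([-2.07317231,  0.79277284,  2.20677416])) 0.1778518010224823 [ 1.28494508 -1.55022404 -3.75994969] [ 0.12600158 -0.02551164  0.03647482]
```

View pics/w11.png

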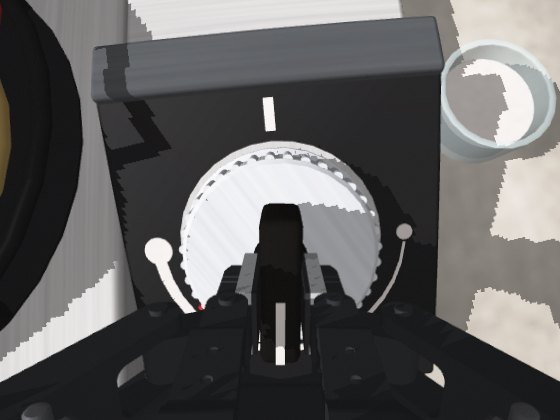

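Gripped again, pointer at column 281, low forces. Turning the remaining 1.65 rad.

Request:
send_rows --pt "0 0 -0.15 0 0 0 -1" --pt "0 0 -0.3 0 0 0 -1" --pt "0 0 -0.45 0 0 0 -1" --pt "0 0 -0.6 0 0 0 -1" --pt "0 0 -0.75 0 0 0 -1" --pt "0 0 -0.9 0 0 0 -1" --pt "0 0 -1.05 0 0 0 -1" --pt "0 0 -1.2 0 0 0 -1" --pt "0 0 -1.35 0 0 0 -1" --pt "0 0 -1.5 0 0 0 -1" --pt "0 0 -1.6 0 0 0 -1" --pt "0 0 -1.65 0 0 0 -1"

```text
t: 16.25
position: [0.5103, -0.1182, 0.1249]
eef_rot: [0.16, 0.733, 0.645, 0.144]
ft_force: [-1.8, 7.4, 3.2]
grip_width: 0.18
```

Request:
send_rows --pt "0 0 0 0 0 0 -1" --pt "0 0 0 0 0 0 -1" --pt "0 0 0 0 0 0 -1"

```text
t: 16.55
position: [0.5103, -0.1182, 0.1249]
eef_rot: [0.16, 0.734, 0.644, 0.144]
ft_force: [-2.4, 6.1, 3.6]
grip_width: 0.182
```

Run:
```python
from h import *
s,im,p=lookk("w12");Rt=q2R(s['eef_rot']);print(rel(s,*tgt(-.012,1.57)),s['grip_width'],Rt.T@s['ft_force'],Rt.T@s['ft_torque'],s['joint_pos'])
```

```text
(array([-0.00289098, -0.0033313 , -0.00509206]), array([-2.86697486,  0.04476113,  3.10453987])) 0.18224910941299233 [ 5.74016947 -1.38188549 -4.52330059] [ 0.22484275  1.15697205 -0.1184869 ] [-0.40984621 -0.1999841   1.93322577  0.1446513   0.99596194 -0.33240661]
```

View pics/w12.png

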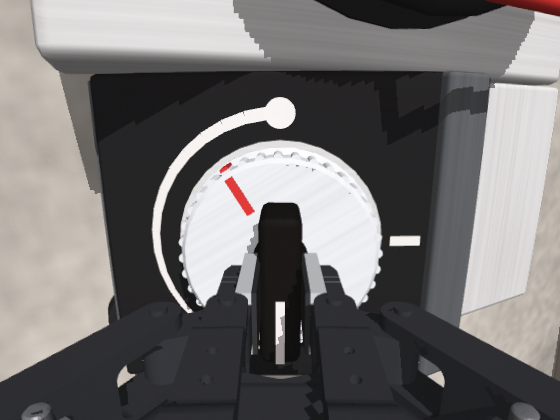

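Request:
send_rows --pt "0 0 0 0 0 0 0" --pt "0 0 0 0 0 0 0" --pt "0 0 0 0 0 0 0" --pt "0 0 0 0 0 0 0" --pt "0 0 0 0 0 -20 0" --pt "0 0 0 0 0 -50 0" --pt "0 0 0 0 0 -80 0" --pt "0 0 0 0 0 -110 0" --pt "0 0 0 0 0 -130 0" --pt "0 0 0 0 0 -130 0" --pt "0 0 0 0 0 -130 0"

```text
t: 17.7
position: [0.4564, -0.1136, 0.2434]
eef_rot: [0.162, 0.734, 0.643, 0.143]
ft_force: [0.2, 0.4, -0.8]
grip_width: 0.501
```

Run:
```python
from workcell import *
from h import *
s,im,p=lookk("w13");print(rel(s,*tgt(.12,1.57)),s['ft_force'])
v=np.load("pose.npy");C=v[:3];xc,yc,n,up=frame(v[3])
print(proj(p,C+.064*n-.015*yc,s))
cv2.imwrite("pics/sc13.png",read_camera("scene"))
k=proj(p,C+.064*n-.015*yc,s)[0].astype(int)
angles(s,im,p,(k[0]-7,k[1]-26,k[0]+9,k[1]+23))
```

```text
(array([-0.00027379,  0.00169577, -0.00494116]), array([-0.71132952, -1.02690382,  1.2754607 ])) [ 0.2309733   0.37246877 -0.81155778]
[[278.97098048 226.32812968]]
white [  0   8  16  41 259] cen mm [ -0.21044566 -17.14356341] dir angle 4.72736823179657 len 35.84558286449403
red [248 145  15  22 104] r 35.6547541982292 ang 2.1167507462523956
```

View pics/w13.png

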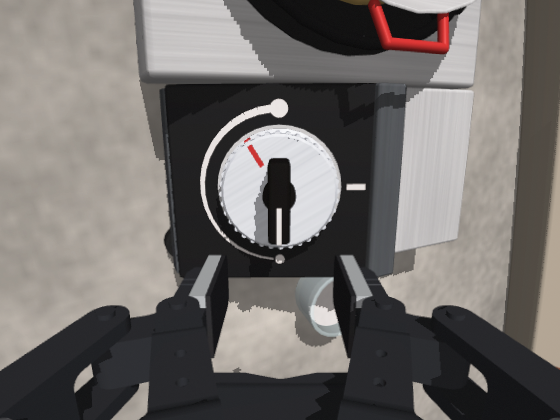

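View pics/sc13.png

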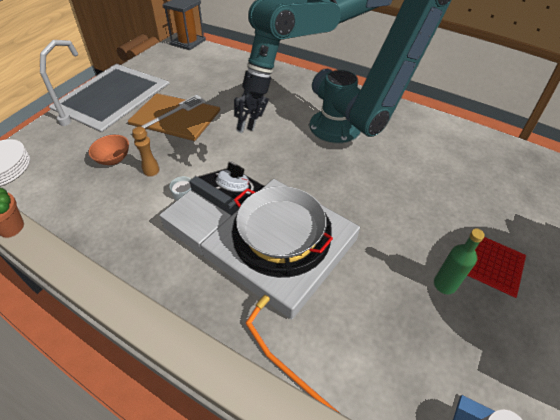

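Wrist view: pointer straight at the small dot (279,259), measured 4.73 rad. Ring mark 2.117 rad, unchanged. Scene view: pan, salt cellar, mill and bottle are where they were, and the gripper is clear.

Run:
```python
from workcell import *
print(finish_job())
```

```text
the job is handed in; nothing more can be done
None
```

The centre-flame knob is pointing at the small dot (low) and the job is handed in at about 18 s of the 67 s allowed; no verdict is reported.

- **What I did:** I gripped the wing at off and pushed it in until it bottomed (16 N on the wrist). Holding it in, I turned it anticlockwise to about 1.4 rad, then let it spring out while turning on to 3.06 rad. I then released it, turned the wrist back half a turn, regripped, turned the knob to the small dot, let go and backed off about 130 mm.
- **Knob:** the pointer measured 4.73 rad; the target is 4.71 ± 0.14.
- **Outer ring:** the mark measured 2.117 rad, against 2.105–2.118 in two views at the start, so it did not move measurably.
- **Bystanders:** pan, salt cellar, oil bottle and pepper mill looked unmoved in the last scene picture. I judged this by eye, not by measurement.
- **Arm:** force readings were near zero after release.
- **Not checked:** I did not measure that the knob is fully out. The pull-back during the turn and its free release indicate that it is.

No check failed or disagreed.

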